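Switch on the bench supply

TASK

Switch on the bench supply, the grey box with the rectangular meter on its top: flip its metal toggle over to the other side, so that it leans towards the little pilot lamp and away from the meter. Leave the look-alike stirrer control, the box with the round knob, switched off, and let go of everything at the end.

Things in the scene. Friction and masses are not known exactly. Their poses are not given: they have to be found in the camera images.
- supply: bench supply: grey case 130 (own x) x 80 x 50 mm high with an aluminium top, fixed to the bench at any yaw within 70 degrees, right or left of the stirrer control. Origin: centre of its underside, z up. On its top: rectangular black-framed white meter (32 x 52 mm, 6 mm high) at x = -43 mm, steel bat toggle in the middle, clear pilot lamp (17 mm wide, 10 mm high) at x = +43 mm
- supply_toggle (a joint): its toggle's lean from upright, rad: -0.44 (stop, to the meter) off, its start; +0.44 (stop, to own +x, the pilot lamp) on. Pivot 56 mm straight above the origin, bushing 8 mm high; bat 34 mm long from the pivot, 6 mm thick, 9 at the round end, which at a stop is 14 mm aside of the pivot and 87 mm above the bench. From upright it falls to the nearer stop; tipping takes 1.5 N at the end
- stirrer: stirrer control: case, pilot lamp and toggle just like the bench supply's, also fixed to the bench and turned up to 70 degrees, but with a round black ribbed knob (38 mm wide, 18 mm high, at own x = -38 mm) in place of the meter. Origin: centre of its underside. Behind the gap between the units stands a fixed microscope: its eyepieces, 0.29 to 0.35 m up, reach to x = 0.54, y = 0.09 to 0.20
- stirrer_toggle (a joint): lean of the stirrer control's toggle from upright, rad: -0.44 (towards the knob) is off, +0.44 (towards its pilot lamp) is on. It starts off and must stay off

How it is judged:
By the outcome, as a careful person would: the job done as asked, in the order asked, and still so for the second after the job is handed in, with the robot touching nothing.
It also fails if it takes over 24 s, if anything falls off the work surface, if the arm or the gripper's body presses on something with over 40 N, if the wrist force passes 120 N, or if a joint passes its speed limit or range.

ROBOT

A 6-joint arm with a two-finger parallel gripper is mounted at the origin on a cart in front of the work surface, level with it; the furniture and walls round the work are solid. World frame = base frame: x ahead of the robot, y to its left, z up, the work surface at z = 0. Lengths are in m, angles in rad, forces in N, time in s.
With the tool pointing down it reaches from about 0.25 to 0.775 m from the base axis. Payload 4 kg.
Tool frame: the origin (TCP) lies between the finger pads; the fingertips stand 11 mm ahead of it and the grasp point (between the pads) lies 8 mm behind it; z points along the fingers, y is the direction in which the jaws open and shut (so a half turn about z gives the same grasp; the last joint's range is limited). The gripper opens to 94 mm and grips with 3 to 60 N. Pads are 16 mm wide; open, the fingers measure 119 mm over their backs; the gripper's body (75 mm by 177 mm) begins 78 mm behind the grasp point.
Start: joints at [-1.428, 0.087, 1.371, -0, 1.684, -0.103], TCP at [0.134, -0.533, 0.217] pointing down, gripper open.
Joint ranges: [-3.1, 3.1], [-0.76, 2.03], [0.27, 2.55], [-1.08, 4.22], [0.17, 2.65], [-2.57, 2.57]. Speed limits (rad/s): [2.79, 2.79, 3.14, 3.14, 3.14, 3.14].

INTERFACE

Orientations are given as [roll, pitch, yaw] about the fixed x, y, z axes, in that order (R = Rz(yaw) Ry(pitch) Rx(roll)).
In Python, from bench import get_obs, cams, ticket gives the robot as it stands. The module is installed in compiled form; this text tells all that it offers.
- The arm moves only by the shell command python3 -m crank 'ROWS'. ROWS is JSON, a list of rows, each an object of numbers: "tx", "ty", "tz": the shift along the tool's x, y, z in cm; "twist": the turn about the tool's z in degrees; "grip": the opening, from 0 (shut) to 1 (fully open). In form: [{"tx": .., "ty": .., "tz": .., "twist": .., "grip": ..}, ...]. A call has 1 to 12 rows; each row shifts and turns the commanded pose from where the row before left it, along the tool's axes as they then stand; what a row does not reach is not made up. A row lasts 1/8 s, in which the tool goes at most 62.5 mm and 10.7 degrees, less where a joint would pass 70% of its speed; a pose out of reach is approached as far as the arm can. A call is refused whole if a number of a shift passes 6.25 or a number of a turn 10.7, either way. A call with a gripper value outside its range is refused whole. The fingers move at their own pace and stop on an object; the grip force is fixed at half the most. Time passes only in rows, so rows that do not move let the fingers close. It gives the time, the measured TCP pose, the force and the opening at its end, in the units of the state.
- get_obs(): the state, without advancing time (a new reading comes with each control period).
- cams.snapshot(name): name is "scene" or "top" or "wrist"; returns a dict with "frame" (420x560x3 uint8, red, green, blue), "intrinsics" (3x3 intrinsics, pixels), "R" (3x3) and "t" (3): a world point X has camera coordinates R X + t; the wrist camera has in their place "hand_eye" (4x4, takes a point from camera to tool coordinates, whose origin is the TCP and whose axes are the flange's). Camera axes: x right, y down, z forward; pixel columns grow to the right and rows downward; lengths in m; the calibration is good to about 2 mm. The wrist camera is an equidistant fisheye: a pixel r from the principal point sees the ray r / f radians off the axis. A picture is of the moment at which its call begins: read the wrist's pose just before it. There is no depth.
- ticket.close_job(): hands the job in, once; it reports no verdict.
Trained networks look in a picture, given as the dict that the camera call returned (one of the last four; its "shot" number tells which), for a name from the list of things; names that differ only in an ending like _2 or _b are one class to them, and where a whole thing is asked for, a point or a joint stands for the part that bears it (a point fixed in the world has none). Each returns a list of dicts, best first, with "conf" (0 to 1); they miss things now and then, are a little off and sometimes report something else, mostly with a low value. They report only what shows in the picture. A call takes as long as a camera call.
- cams.outline_of(picture, query): "region" (420x560 bool, what is visible of it) and "centre" ([column, row] in pixels, amid what is visible of it).
The state is a dict: "time": time; "joint_positions": joint angles; "qvel": joint speeds; "joint_torque": joint torques, N m; "tool_pos": TCP position; "ee_rot": TCP orientation; "wrist_force": force on the tool from outside, world axes, zero at the start; "wrist_torque": the same for the moment, N m; "width": finger opening in m.
Only numpy, scipy, OpenCV 4.12 (cv2) and the standard library are available. Lean on these libraries where they do the work, as an engineer would, in place of code of your own. Each camera call takes 0.05 s, during which the arm holds its last target.

## Working session

There is one attempt and no reset: what is moved stays moved. The work goes in short steps, Python scripts to look and compute and a shell command to move; the robot and the scene stay as the last step left them, time stands still between calls to the robot, and variables do not carry over. Pictures are saved under pics/ and viewed, and the job is handed in when it is done.

```bash
mkdir -p pics; cat > h.py <<'E'
import numpy as np,cv2
from bench import get_obs,cams,ticket
def save(p,n): cv2.imwrite('pics/'+n+'.png',p['frame'][:,:,::-1])
E
python3 - <<'E'
from h import *
o=get_obs();print(o)
for n in('scene','top'):
    p=cams.snapshot(n);save(p,n+'0');print(n,p['intrinsics'],p['R'],p['t'])
    for q in('supply','supply_toggle','stirrer','stirrer_toggle'):
        for d in cams.outline_of(p,q)[:2]: print(q,d['conf'],d['centre'],d['region'].sum())
E
```

```text
{'time': 0.0, 'joint_positions': array([-1.42814586e+00,  8.79460017e-02,  1.37223307e+00,  8.96416595e-07,
        1.68360979e+00, -1.03140349e-01]), 'qvel': array([-0.00080388,  0.00104143,  0.00112993,  0.00081075,  0.00174637,
        0.00063739]), 'joint_torque': array([ 1.06167739e-03, -3.40173447e+01, -3.02430582e+01,  7.20244506e-02,
        3.29299795e-02, -1.73758367e-04]), 'tool_pos': array([ 0.13372724, -0.53295449,  0.21531983]), 'ee_rot': array([-3.13940821e+00, -2.27002609e-04,  2.45790666e-01]), 'wrist_force': array([-0.30618466,  0.04277381,  1.08688025]), 'wrist_torque': array([0.00022316, 0.03626946, 0.01134664]), 'width': 0.09397134529747733}
scene [[428.78752626   0.         279.38491798]
 [  0.         428.78752626 209.05700783]
 [  0.           0.           1.        ]] [[-0.54635177 -0.83751021  0.00874067]
 [-0.62470519  0.40053221 -0.67031141]
 [ 0.55789172 -0.37168616 -0.74202845]] [0.33549817 0.29766281 0.64929832]
supply 0.88 [326.4, 196.3] 2622
stirrer 0.88 [211.4, 255.6] 3167
top [[475.68765975   0.         290.19643268]
 [  0.         475.68765975 198.81140995]
 [  0.           0.           1.        ]] [[ 0.01284982 -0.9999079   0.004368  ]
 [-0.98591199 -0.01339829 -0.16672742]
 [ 0.16677059 -0.00216404 -0.98599335]] [0.06423755 0.46065445 0.94569003]
supply 0.76 [339.0, 192.5] 2525
stirrer 0.8 [210.8, 190.3] 2679
```

```bash
python3 - <<'E'
import cv2
a=cv2.imread('pics/scene0.png');cv2.imwrite('pics/scene0z.png',cv2.resize(a[130:340,120:400],None,fx=2.8,fy=2.8,interpolation=3))
a=cv2.imread('pics/top0.png');cv2.imwrite('pics/top0z.png',cv2.resize(a[90:290,140:420],None,fx=2.8,fy=2.8,interpolation=3))
E
```

```text
(no output)
```

View pics/scene0.png

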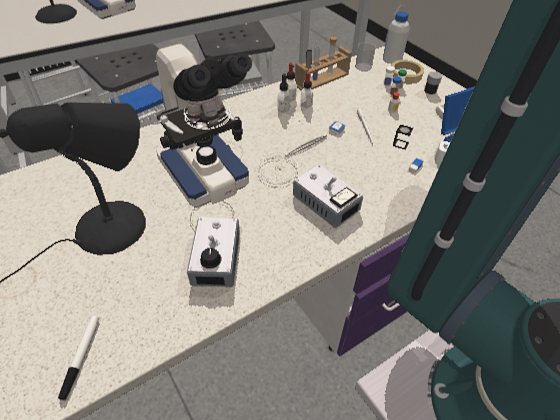

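View pics/scene0z.png

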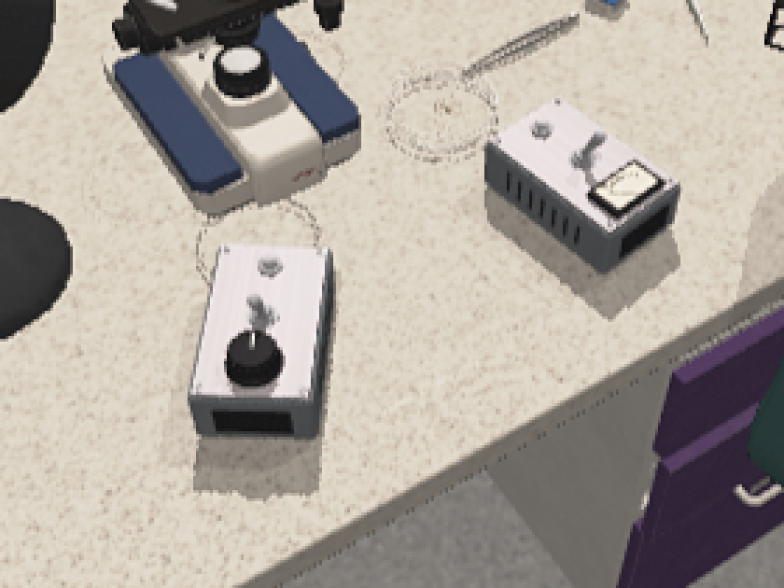

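View pics/top0z.png

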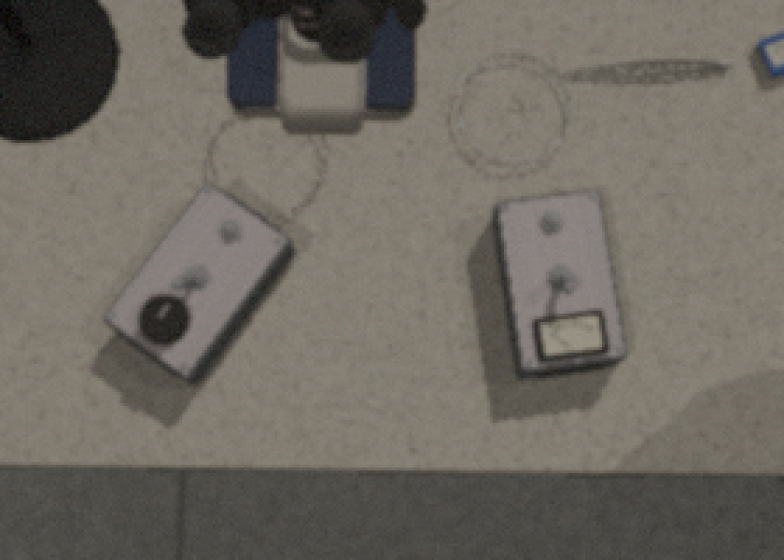

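The supply is on the right, at top px ≈(339,192) and scene px ≈(326,196). Its meter faces the robot, the lamp is on the far side, and the toggle leans to the meter. Next I triangulate from the two views.

```bash
cat >> h.py <<'E'
def ray(p,uv):
    K=p['intrinsics'];d=p['R'].T@np.linalg.solve(K,[uv[0],uv[1],1.]);return -p['R'].T@p['t'],d/np.linalg.norm(d)
def tri(rs):
    A=0;b=0
    for c,d in rs:
        M=np.eye(3)-np.outer(d,d);A=A+M;b=b+M@c
    X=np.linalg.solve(A,b);return X,[np.linalg.norm((np.eye(3)-np.outer(d,d))@(X-c)) for c,d in rs]
E
python3 - <<'E'
from h import *
s=cams.snapshot('scene');t=cams.snapshot('top')
T=lambda a:np.array(a)/2.8+[140,90]
S=lambda a:np.array(a)/2.8+[120,130]
for n,a,b in [('lamp',(550,223),(541,130)),('meter',(571,335),(627,187)),('cornFL',(499,203),(487,148)),('cornFR',(599,190),(558,100)),('cornNR',(624,353),(680,184)),('cornNL',(518,372),(606,240)),('tip',(553,310),(599,140)),('base',(561,280),(583,160))]:
    X,e=tri([ray(t,T(a)),ray(s,S(b))]);print(n,X.round(4),np.round(e,4))
E
```

```text
lamp [ 0.5208 -0.0247  0.0477] [0. 0.]
meter [ 0.4365 -0.0396  0.0508] [0.0004 0.0004]
cornFL [0.5391 0.0121 0.0329] [0.0001 0.0001]
cornFR [ 0.5488 -0.0625  0.0386] [0.0001 0.0001]
cornNR [ 0.4243 -0.0799  0.0423] [0.0012 0.0012]
cornNL [ 0.4104 -0.0015  0.041 ] [0. 0.]
tip [ 0.4487 -0.0201  0.0977] [0.0019 0.0019]
base [ 0.4783 -0.0326  0.047 ] [0.0002 0.0002]
```

```bash
python3 -m crank '[{"tx":3.7,"ty":-3.9,"grip":0},{"tx":3.7,"ty":-3.9,"grip":0},{"tx":3.7,"ty":-3.9,"grip":0},{"tx":3.7,"ty":-3.9,"grip":0},{"tx":3.7,"ty":-3.9,"grip":0},{"tx":3.7,"ty":-3.9,"grip":0},{"tx":3.7,"ty":-3.9,"grip":0},{"tx":3.7,"ty":-3.9,"grip":0},{"tx":3.7,"ty":-3.9,"grip":0},{"tx":3.7,"ty":-3.9,"grip":0},{"grip":0}]'
python3 - <<'E'
from h import *
o=get_obs();p=cams.snapshot('wrist');save(p,'w1');print(o['tool_pos'],o['ee_rot'],p['intrinsics'],p['hand_eye'])
np.savez('w1.npz',pos=o['tool_pos'],rot=o['ee_rot'],K=p['intrinsics'],H=p['hand_eye'])
for q in('supply','supply_toggle'):
    for d in cams.outline_of(p,q)[:2]: print(q,d['conf'],d['centre'],d['region'].sum())
E
```

```text
[ 0.13383361 -0.5334889   0.21652433] [3.14144646e+00 1.36657530e-05 2.45808016e-01] [[325.1922621    0.         276.1636954 ]
 [  0.         325.1922621  207.60462225]
 [  0.           0.           1.        ]] [[-4.76632226e-04 -9.72937916e-01 -2.31066191e-01  6.66914669e-02]
 [ 9.99999886e-01 -4.69291451e-04 -8.67315317e-05 -2.68971647e-04]
 [-2.40529921e-05 -2.31066206e-01  9.72938029e-01 -1.68552128e-01]
 [ 0.00000000e+00  0.00000000e+00  0.00000000e+00  1.00000000e+00]]invalid input at $[0]: expected keys tx, ty, tz, twist, grip
```

View pics/w1.png

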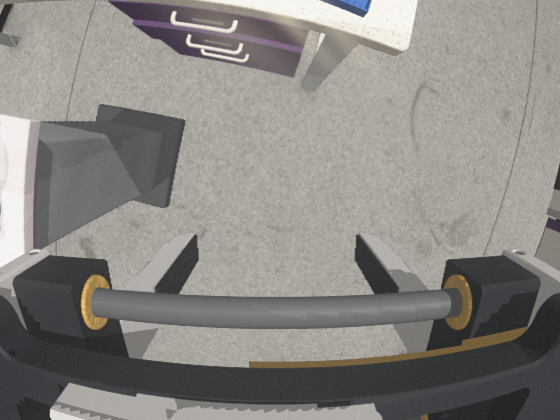

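All keys are required, so nothing moved. The wrist view shows only the floor and the bench edge. I'm retyping the rows in full.

```bash
python3 -m crank '[{"tx":3.7,"ty":-3.9,"tz":0,"twist":0,"grip":0},{"tx":3.7,"ty":-3.9,"tz":0,"twist":0,"grip":0},{"tx":3.7,"ty":-3.9,"tz":0,"twist":0,"grip":0},{"tx":3.7,"ty":-3.9,"tz":0,"twist":0,"grip":0},{"tx":3.7,"ty":-3.9,"tz":0,"twist":0,"grip":0},{"tx":3.7,"ty":-3.9,"tz":0,"twist":0,"grip":0},{"tx":3.7,"ty":-3.9,"tz":0,"twist":0,"grip":0},{"tx":3.7,"ty":-3.9,"tz":0,"twist":0,"grip":0},{"tx":3.7,"ty":-3.9,"tz":0,"twist":0,"grip":0},{"tx":3.7,"ty":-3.9,"tz":0,"twist":0,"grip":0},{"tx":0,"ty":0,"tz":0,"twist":0,"grip":0}]'
cat > look.py <<'E'
import sys
from h import *
n=sys.argv[1]
o=get_obs();p=cams.snapshot('wrist');save(p,n);print(o['time'],o['tool_pos'],o['ee_rot'],o['width'])
np.savez(n+'.npz',pos=o['tool_pos'],rot=o['ee_rot'],K=p['intrinsics'],H=p['hand_eye'])
for q in('supply','supply_toggle'):
    for d in cams.outline_of(p,q)[:2]: print(q,d['conf'],d['centre'],d['region'].sum())
E
python3 look.py w2
```

```text
time: 2.12
tool_pos: [0.3987, -0.0622, 0.2165]
ee_rot: [-3.141, -0.0, 0.253]
wrist_force: [-0.0, -0.6, -0.6]
width: 0.0008
2.125 [ 0.39870158 -0.06221446  0.2165272 ] [-3.14106650e+00 -4.09730042e-04  2.53017634e-01] 0.000815916807317353
supply 0.8 [267.8, 110.1] 9372
supply_toggle 0.49 [263.1, 122.5] 144
```

View pics/w2.png

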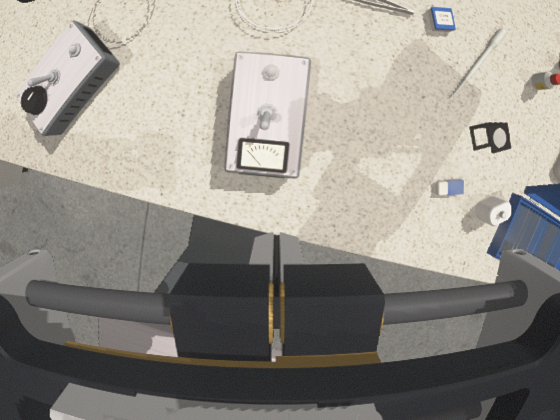

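The wrist view is clear: lamp (270,73), bushing ≈(266,112), bat end ≈(266,122), meter (263,156), and the bat leans to the meter. I'll localise by ray-plane intersection here and by triangulating with the scene and top rays.

```bash
cat >> h.py <<'E'
from scipy.spatial.transform import Rotation as Ro
def wray(n,uv):
    z=np.load(n+'.npz');K=z['K'];f=K[0,0];v=np.array(uv,float)-K[:2,2];r=np.hypot(*v);th=r/f
    d=np.r_[v/r*np.sin(th),np.cos(th)];R=Ro.from_euler('xyz',z['rot']).as_matrix();H=z['H']
    return z['pos']+R@H[:3,3],R@H[:3,:3]@d
E
python3 - <<'E'
from h import *
import cv2
a=cv2.imread('pics/w2.png');cv2.imwrite('pics/w2z.png',cv2.resize(a[40:190,210:330],None,fx=4,fy=4,interpolation=2))
def pl(uv,h):
    c,d=wray('w2',uv);return c+d*(h-c[2])/d[2]
for n,uv,h in [('lamp',(270,73),.058),('meter',(263,156),.056),('FL',(236,53),.05),('FR',(310,58),.05),('NR',(300,177),.05),('NL',(225,172),.05),('tip',(266,122),.083)]: print(n,pl(uv,h).round(4))
s=cams.snapshot('scene');t=cams.snapshot('top')
T=lambda a:np.array(a)/2.8+[140,90]
S=lambda a:np.array(a)/2.8+[120,130]
for n,a,b,w in [('lamp',(550,223),(541,130),(270,73)),('meter',(571,335),(627,187),(263,156)),('FR',(599,190),(558,100),(310,58)),('NL',(518,372),(606,240),(225,172))]:
    X,e=tri([ray(t,T(a)),ray(s,S(b)),wray('w2',w)]);print(n,X.round(4),np.round(e,4))
X,e=tri([ray(s,S((599,138))),wray('w2',(266,122))]);print('tip',X,e)
E
```

```text
lamp [ 0.5196 -0.0243  0.058 ]
meter [ 0.4362 -0.0384  0.056 ]
FL [0.5339 0.0157 0.05  ]
FR [ 0.5474 -0.0593  0.05  ]
NR [ 0.4241 -0.0809  0.05  ]
NL [ 0.4099 -0.0037  0.05  ]
tip [ 0.4697 -0.0339  0.083 ]
lamp [ 0.5208 -0.0242  0.0481] [0.0004 0.0004 0.0008]
meter [ 0.436  -0.0389  0.052 ] [0.0007 0.0005 0.0006]
FR [ 0.5488 -0.0613  0.0398] [0.001  0.0011 0.0019]
NL [ 0.4096 -0.0018  0.0417] [0.0007 0.0008 0.0014]
tip [ 0.46889701 -0.03456511  0.07659671] [np.float64(0.0013563321601253347), np.float64(0.001356332160125194)]
```

View pics/w2z.png

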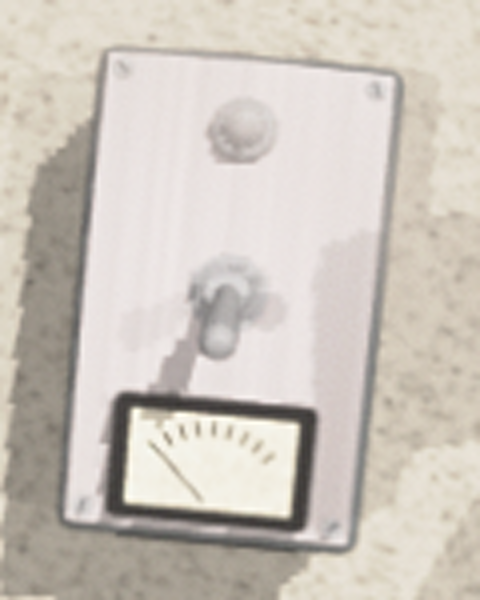

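Supply centre ≈(0.479,-0.032), yaw ≈10°, bat end ≈(0.468,-0.034, 0.08). I'll line up the shut fingers behind the bat, over the meter, and descend in part.

```bash
python3 -m crank '[{"tx":2.4,"ty":-0.6,"tz":0,"twist":0,"grip":0},{"tx":2.3,"ty":-0.6,"tz":0,"twist":0,"grip":0},{"tx":0,"ty":0,"tz":2.5,"twist":2.3,"grip":0},{"tx":0,"ty":0,"tz":4,"twist":2.3,"grip":0},{"tx":0,"ty":0,"tz":3,"twist":0,"grip":0},{"tx":0,"ty":0,"tz":0,"twist":0,"grip":0}]'
python3 look.py w3; python3 - <<'E'
from h import *
p=cams.snapshot('scene');cv2.imwrite('pics/s3.png',cv2.resize(p['frame'][130:250,240:400,::-1],None,fx=4,fy=4,interpolation=2))
E
```

```text
time: 3.12
tool_pos: [0.4382, -0.043, 0.119]
ee_rot: [-3.14, 0.006, 0.163]
wrist_force: [-0.3, 0.7, 0.1]
width: 0.0005
3.125 [ 0.43823328 -0.04303945  0.11900208] [-3.13959218  0.00557905  0.16272873] 0.0005463224006887285
supply 0.83 [270.9, 155.5] 17037
supply_toggle 0.71 [265.5, 182.2] 409
```

View pics/w3.png

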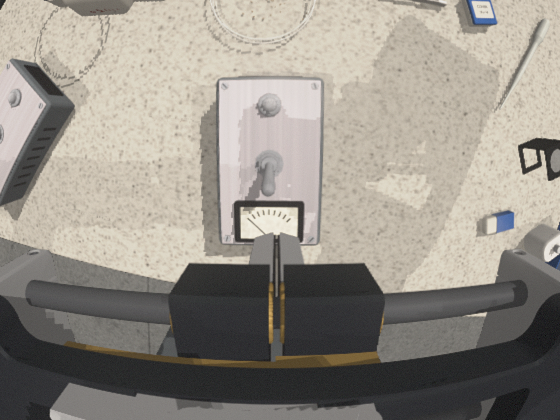

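View pics/s3.png

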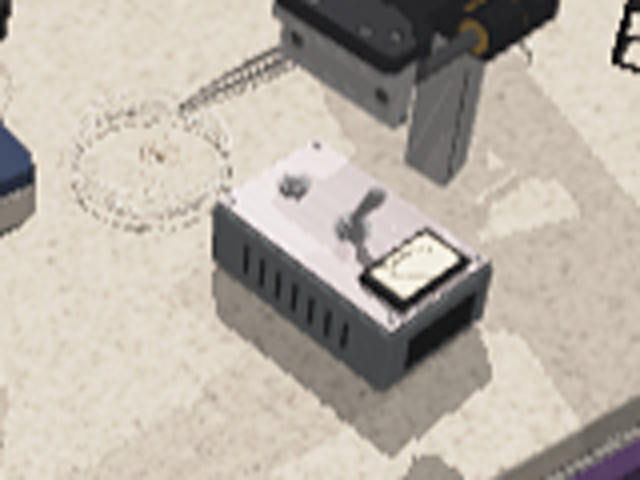

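```bash
python3 - <<'E'
from h import *
for n,a,b in [('tip',(264.5,125),(268,190)),('lamp',(270,73),(269.5,104)),('FL',(236,53),(219,80)),('FR',(310,58),(322,80)),('NR',(300,177),(319,243)),('NL',(225,172),(221,243)),('meterF',(262.5,140),(270,203))]:
    X,e=tri([wray('w2',a),wray('w3',b)]);print(n,X.round(4),np.round(e,4))
z=np.load('w3.npz');y=z['rot'][2];ex=np.array([np.cos(y),np.sin(y)]);ey=np.array([np.sin(y),-np.cos(y)])
d=np.array([.468,-.034])-z['pos'][:2];print('tip in tool xy',d@ex,d@ey)
d=np.array([.479,-.032])-z['pos'][:2];print('piv',d@ex,d@ey)
E
```

```text
tip [ 0.4666 -0.033   0.0838] [0.0003 0.0003]
lamp [ 0.524  -0.023   0.0329] [0.0003 0.0003]
FL [0.5376 0.0189 0.0327] [0. 0.]
FR [ 0.5481 -0.0591  0.046 ] [0.0004 0.0004]
NR [ 0.4228 -0.081   0.0415] [0.0009 0.0009]
NL [ 0.4078 -0.0018  0.037 ] [0.0003 0.0003]
meterF [ 0.4521 -0.0349  0.0572] [0.0009 0.0009]
tip in tool xy 0.030837961126014127 -0.004097474229552542
piv 0.0420166616924423 -0.00428892564933719
```

The bat end measures z = 0.084, which agrees with the text. The fingers are 4–5 mm off to one side, so I'll correct that, descend with the fingertips at about 70 mm, then push slowly.

```bash
python3 -m crank '[{"tx":0,"ty":-0.5,"tz":1,"twist":0,"grip":0},{"tx":0,"ty":0,"tz":1.5,"twist":0,"grip":0},{"tx":0,"ty":0,"tz":1.3,"twist":0,"grip":0},{"tx":0,"ty":0,"tz":0,"twist":0,"grip":0},{"tx":1,"ty":0,"tz":0,"twist":0,"grip":0},{"tx":0.8,"ty":0,"tz":0,"twist":0,"grip":0},{"tx":0.8,"ty":0,"tz":0,"twist":0,"grip":0},{"tx":0.8,"ty":0,"tz":0,"twist":0,"grip":0},{"tx":0.8,"ty":0,"tz":0,"twist":0,"grip":0},{"tx":0,"ty":0,"tz":0,"twist":0,"grip":0}]'
python3 look.py w4
```

```text
time: 4.58
tool_pos: [0.476, -0.0312, 0.0831]
ee_rot: [3.141, 0.015, 0.166]
wrist_force: [-15.6, -3.6, 11.0]
width: 0.0005
4.575 [ 0.47603433 -0.03122693  0.08305768] [3.14144254 0.01457245 0.16573638] 0.00046236879696526397
supply 0.71 [279.8, 183.6] 15106
supply_toggle 0.58 [275.7, 229.0] 230
supply_toggle 0.49 [278.0, 185.5] 15139
```

View pics/w4.png

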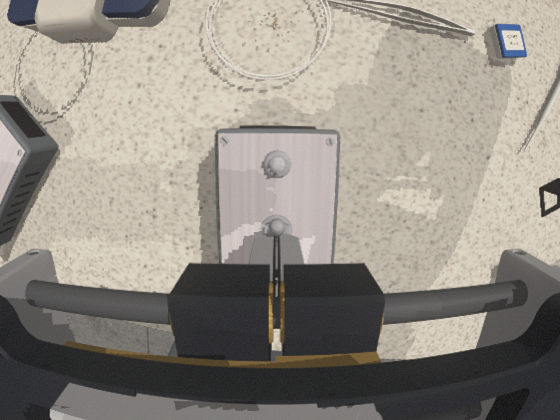

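The 15 N suggests the bat is over at its on stop, pressed by the fingers. I'll back off, lift and look.

```bash
python3 -m crank '[{"tx":-1.5,"ty":0,"tz":0,"twist":0,"grip":0},{"tx":-2,"ty":0,"tz":0,"twist":0,"grip":0},{"tx":-1,"ty":0,"tz":-2,"twist":0,"grip":0},{"tx":0,"ty":0,"tz":-5,"twist":0,"grip":0},{"tx":-2,"ty":0,"tz":-5,"twist":0,"grip":0},{"tx":0,"ty":0,"tz":0,"twist":0,"grip":0},{"tx":0,"ty":0,"tz":0,"twist":0,"grip":0}]'
python3 look.py w5; python3 - <<'E'
from h import *
print(get_obs()['wrist_force'])
w=cv2.imread('pics/w5.png');p=cams.snapshot('scene')
a=cv2.resize(w[40:200,190:350],(400,400),interpolation=2)
b=cv2.resize(p['frame'][140:300,180:380,::-1],(400,320),interpolation=2)
b=np.vstack([b,np.zeros((80,400,3),np.uint8)])
cv2.imwrite('pics/c5.png',np.hstack([a,b]))
E
```

```text
time: 5.6
tool_pos: [0.4171, -0.0408, 0.203]
ee_rot: [3.142, -0.001, 0.166]
wrist_force: [-0.1, 0.0, -0.9]
width: 0.0005
5.6 [ 0.41714101 -0.04082703  0.20302249] [ 3.14158929e+00 -8.46220393e-04  1.65552819e-01] 0.0004942716566920638
supply 0.63 [279.2, 131.4] 10027
supply_toggle 0.63 [276.6, 127.0] 146
[0.61512546 0.21629317 0.14408923]
```

View pics/c5.png

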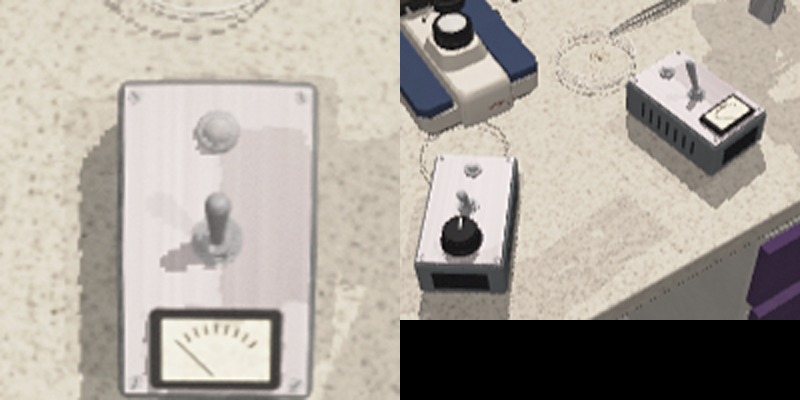

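View pics/w5.png

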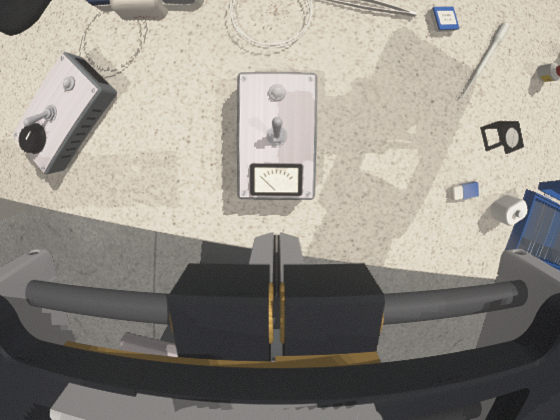

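The bat end (276,122) now lies on the lamp side of the bushing (276,136). The stirrer's toggle still leans to its knob, at (38,118). The gripper is clear, so I'm handing in.

```bash
python3 -c "
from bench import ticket;print(ticket.close_job())"
```

```text
the job is handed in; nothing more can be done
None
```

The bench supply is on: I pushed its toggle over with the closed fingertips, then backed off and lifted clear. I handed the job in at about 5.7 s; no verdict was reported.

- **Toggle:** the last wrist and scene pictures show the supply's bat leaning towards the pilot lamp, and it stayed there after I let go.
- **Stirrer control:** I never touched it, and its toggle still leans towards the knob (off).
- **Contact:** the gripper ended about 0.12 m above the supply, with wrist force under 1 N. While pushing, I read about 15 N sideways and 11 N upwards with the bat at its stop. I only read the force at the end of each move, so a brief higher peak would not show.
- **Disagreements:** triangulated heights of the lamp and case corners came out 4 to 25 mm lower than the text says. The bat end measured 84 mm with the wrist camera, close to the stated 87 mm, but 77 mm in an earlier estimate that used the scene camera. I set the push height from the 84 mm figure.
- **Refused call:** the first move was refused because its rows left out some keys, and nothing moved.

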